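# Stand the weighted tumbler in the dust box and shut it

## Robot

A 6-joint arm with a two-finger parallel gripper is mounted at the origin on a cart in front of the work surface, level with it; the furniture and walls round the work are solid. World frame = base frame: x ahead of the robot, y to its left, z up, the work surface at z = 0. Lengths are in m, angles in rad, forces in N, time in s.
With the tool pointing down it reaches from about 0.325 to 0.85 m from the base axis. Payload 15.5 kg.
Tool frame: the origin (TCP) lies on the front face of the gripper's body, between the roots of the fingers; the fingertips stand 78 mm ahead of it and the grasp point (between the pads) lies 60 mm ahead of it; z points along the fingers, y is the line along which they close (so a half turn about z gives the same grasp; the last joint's range is limited). The gripper opens to 91 mm and grips with 3 to 60 N. Pads are 32 mm wide; open, the fingers measure 118 mm over their backs; the gripper's body (76 mm by 178 mm) begins 60 mm behind the grasp point.
Start: joints at [-1.375, 0.494, 1.345, -0, 1.302, -0.096], TCP at [0.18, -0.599, 0.292] pointing down, gripper open.
Joint ranges: [-2.91, 2.91], [-0.82, 2.16], [0.22, 2.67], [-1.22, 4.37], [0.12, 2.79], [-3.08, 3.08]. Speed limits (rad/s): [1.89, 1.89, 2.57, 3.01, 3.01, 3.01].

## Interface

Orientations are given as a unit quaternion [w, x, y, z].
In Python, from rig import bot gives the robot as it stands.
- The arm moves only by the tool send_rows, never from a script. Its argument "moves" is a list of rows, each a list of 2 entries, a list of its own where there are three numbers: the shift along the tool's x, y, z in m, then the turn about the tool's z in rad. In form: [[[dx, dy, dz], spin], ...]. A call has 1 to 12 rows; each row shifts and turns the commanded pose from where the row before left it, along the tool's axes as they then stand; what a row does not reach is not made up. A row lasts 1/12 s, in which the tool goes at most 41.7 mm and 7.16 degrees, less where a joint would pass 70% of its speed; a pose out of reach is approached as far as the arm can. A call with a gripper value outside its range is refused whole. "fingers" is the finger opening in m, from 0 to 0.0912, set as the call begins (left out, the last holds). The fingers move at their own pace and stop on an object; the grip force is fixed at half the most. Time passes only in rows, so rows that do not move let the fingers close. It gives the time, the measured TCP pose, the force, the opening and the grip force at its end, in the units of the state.
- bot.get_state(): the state, without advancing time (a new reading comes with each control period).
- bot.snapshot(name): name is "scene" or "top" or "wrist"; returns a dict with "color" (400x640x3 uint8, blue, green, red), "camera_matrix" (3x3 intrinsics, pixels), "dist" ([k1, k2, p1, p2, k3] as OpenCV has them; the pictures are not rectified), "R" (3x3) and "t" (3): a world point X has camera coordinates R X + t; the wrist camera has in their place "mount" (4x4, takes a point from camera to tool coordinates, whose origin is the TCP and whose axes are the flange's). Camera axes: x right, y down, z forward; pixel columns grow to the right and rows downward; lengths in m; the calibration is good to about 2 mm. A picture is of the moment at which its call begins: read the wrist's pose just before it. There is no depth.
- bot.job_done(): hands the job in; it is judged then, once.
The state is a dict: "time_s": time; "joint_pos": joint angles; "qd": joint speeds; "tau": joint torques, N m; "tcp_pos": TCP position; "ee_rot": TCP orientation; "wrist_force": force on the tool from outside, world axes, zero at the start; "moment": the same for the moment, N m; "finger_gap": finger opening in m; "grip_force": force on a finger pad.
Only numpy, scipy, OpenCV 4.12 (cv2) and the standard library are available. Lean on these libraries where they do the work, as an engineer would, in place of code of your own. Each camera call takes 0.05 s, during which the arm holds its last target. There are 200 camera calls.

## Task

The eight-sided wooden tumbler has a weight hidden in one of its two identical ends and will only stand by itself on that end. Find the heavy end by feel, for instance by balancing the tumbler in the grip, and stand it on that end, alone and upright, in the middle of the open dust box, clear of its walls; then, to keep the sawdust off it, swing the lid shut and press its front edge down against the rubber seal until the catch snaps over and holds it. Leave the block plane, the tape and the loose offcut where they lie.

Things in the scene. Friction and masses are not known exactly. Their poses are not given: they have to be found in the camera images.
- tumbler_center (a point): Centre of the tumbler: beech bar of eight-sided section, 54 mm over flats, 120 mm long, two dark lines, both ends domed 7 mm. Lies on a flat; x axis along it. 0.36 kg, two thirds of it in one end: balances 23 mm off centre to the heavy end; neither looks nor axes tell which end, it varies. Stands only on that end (rights itself from 25 degrees, may settle 3 off upright); falls from the other.
- dust_box: Dust box, fixed: open plywood base 150 mm (x, front to back) by 156 mm (y), walls 60 mm high and 7 mm thick, black rubber seal on the rim up to 72 mm. Origin: centre of the base's underside, which feet hold 8 mm above the bench; all heights of the box count from it. +x points to the back (hinge side), away from the robot, z up. A spring catch at the middle of the front is 20 mm proud, top at 96 mm.
- box_floor (a point): Middle of the box's inner floor (white lining), 6 mm above the box's origin: where the tumbler is to stand, with about 41 mm to the walls on each side of it.
- lid (a joint): Lid angle in rad: 0 shut and caught, grows as its front rises; 1.4 to 1.75 at the start, stop 1.8. A stiff hinge keeps it at any angle (2 N at the front edge moves it). It meets the seal and catch at about 0.06; from there the front edge needs 4 to 10 N to bring it to 0 or just below, where the catch snaps over. Caught, it stays below 0.02; not caught, the seal lifts it to about 0.03 or more.
- lid_hinge (a point): Middle of the lid's hinge line on the back edge of the base, 65 mm above the box's origin and 75 mm behind the box's middle; the lid turns about the box's y axis through it. The lid is a clear hood with aluminium frame, 150 mm (front to back) x 156 mm and 80 mm high, 4 mm walls, 0.2 kg.
- lid_edge (a point): The place to push: point on the outer face of the lid's top panel, midway across and 20 mm from its front edge (130 mm from the hinge line along the panel, 80 mm square to it). Lid shut: on top, 145 mm above the box's origin. Lid open: the panel stands upright at the back and this point faces away from the robot. At lid angle 0 its axes are parallel to the box's; z points out of the panel.
- catch (a joint): Angle of the spring catch in rad: 0 at home (also when it holds the lid), grows to about 0.15 while the lid's keeper bar pushes it outwards; well above 0 with the lid nearly down means that it has not snapped over yet.
- block_plane: Bystander: small iron plane, 46 x 155 x 54 mm, origin under its centre.
- tape_masking: Bystander: cream roll of masking tape, 104 mm across, 36 mm high, origin under its centre.
- offcut_2: Bystander: loose pine offcut, 40 x 80 x 40 mm, origin under its centre.
Not all that is in view belongs to the job. Leave any turquoise look-alike of the part that bears tumbler_center alone.

How it is judged:
On the way:
1. the tumbler stands upright by itself in the middle of the open box, let go (angle between the x axis of tumbler_center and the z axis of dust_box, either way round below 0.15 rad and x of tumbler_center in the frame of dust_box between -0.034 and 0.034 m and y of tumbler_center in the frame of dust_box between -0.034 and 0.034 m and z of tumbler_center in the frame of dust_box between 0.058 and 0.074 m and value of joint lid above 0.5 rad and contact force between the fingers and anything else below 0.1 N), for 0.5 s.
At the end, for the whole second after the job is handed in: The tumbler stands alone on its end on the floor of the dust box, within 0.15 rad (8 degrees) of upright, its centre within 34 mm of the middle of the box in both directions, and the lid is shut below 0.02 rad with the catch home (below 0.06 rad), holding it against the seal (angle between the x axis of tumbler_center and the z axis of dust_box, either way round below 0.15 rad and x of tumbler_center in the frame of dust_box between -0.034 and 0.034 m and y of tumbler_center in the frame of dust_box between -0.034 and 0.034 m and z of tumbler_center in the frame of dust_box between 0.058 and 0.074 m and value of joint lid below 0.02 rad and value of joint catch below 0.06 rad); the robot touches nothing.
It fails at once if the block plane, the masking tape or the loose offcut is shifted by more than 40 mm (distance of any of block_plane, tape_masking, offcut_2 from where it was at the start of the episode above 0.04 m).
It also fails if it takes over 66 s, if anything falls off the work surface, if the arm or the gripper's body presses on something with over 40 N, if the wrist force passes 120 N, or if a joint passes its speed limit or range.

## Working session

There is one attempt and no reset: what is moved stays moved. The work goes in short steps, Python scripts to look and compute and a tool call to move; the robot and the scene stay as the last step left them, time stands still between calls to the robot, and variables do not carry over. Pictures are saved under pics/ and viewed, at most 10 in all, crops included, and the job is handed in when it is done.

Besides the shell and the picture viewer there is one more tool, called after "Emit:" as name(argument=value, ...), one argument or row to a line, values as JSON. send_rows: Moves the arm, as the interface text tells. Its arguments: {"type":"object","properties":{"moves":{"type":"array","items":{"type":"array"}},"fingers":{"type":"number"}},"required":["moves"]}

```bash
mkdir -p pics; ls; python3 - <<'E'
from rig import bot
import cv2
s=bot.get_state();print(s)
for n in("scene","top"):
    p=bot.snapshot(n);cv2.imwrite(f"pics/{n}0.png",p["color"]);print(n,p["camera_matrix"],p["dist"],p["R"],p["t"])
E
```

```text
pics
{'time_s': 0.0, 'joint_pos': array([-1.37451253e+00,  4.94211904e-01,  1.34613853e+00,  2.50474295e-05,
        1.30250742e+00, -9.55040976e-02]), 'qd': array([ 7.56336314e-04,  7.09241317e-04, -5.28070121e-05,  1.64001055e-04,
        2.48482280e-03,  4.75238718e-04]), 'tau': array([ 8.69654585e-03, -8.78809977e+01, -3.81855226e+01,  7.13809370e-02,
        5.31293883e-02, -2.19147802e-05]), 'tcp_pos': array([ 0.17974085, -0.59829432,  0.29161784]), 'ee_rot': array([-6.32405317e-04,  9.89376627e-01,  1.45373619e-01, -1.98048770e-05]), 'wrist_force': array([-0.46074527,  0.37263488,  0.14683961]), 'moment': array([-0.0225688 ,  0.04981324,  0.0204126 ]), 'grip_force': 0.0, 'finger_gap': 0.09142671548641915}
scene [[456.61013208   0.         319.12458013]
 [  0.         456.61013208 199.01982641]
 [  0.           0.           1.        ]] [-0.11448811  0.          0.          0.          0.        ] [[-0.80260678 -0.59644824  0.00847652]
 [-0.45367008  0.60112845 -0.65789668]
 [ 0.38730584 -0.53187788 -0.75306049]] [0.39027134 0.35120309 1.10306967]
top [[374.93293209   0.         317.71408862]
 [  0.         374.93293209 207.0518511 ]
 [  0.           0.           1.        ]] [-0.06474841  0.          0.          0.          0.        ] [[ 0.00703042 -0.99963359  0.02613911]
 [-0.99525715 -0.00953112 -0.09681099]
 [ 0.09702465 -0.02533452 -0.99495949]] [-0.06597439  0.54971413  1.03308786]
```

View pics/top0.png

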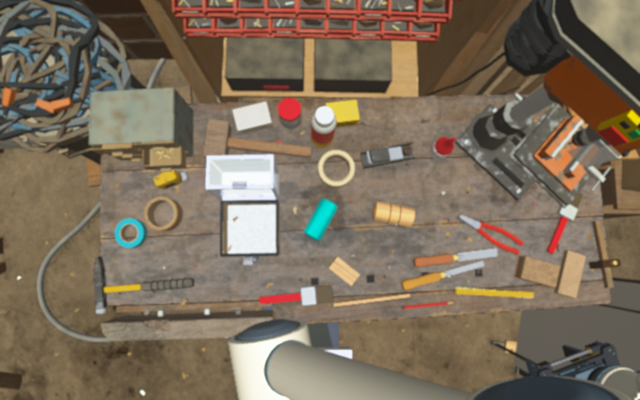

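View pics/scene0.png

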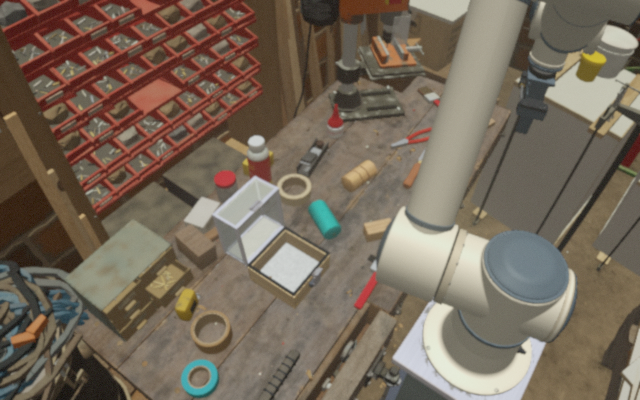

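The top view shows the tumbler at about (394,214) px. The turquoise look-alike is at (321,219), the box floor at about (250,228) and the open lid at (240,172). The tape is at (336,168), the plane at (386,155) and the offcut at (344,270). Next I'll take an enlarged crop for exact pixels.

```bash
cat > h.py <<'E'
import numpy as np,cv2
from scipy.spatial.transform import Rotation as Ro
def ray(p,uv):
    q=cv2.undistortPoints(np.array([[uv]],float),p["camera_matrix"],np.array(p["dist"]))[0,0]
    return np.array([q[0],q[1],1.])
def w(p,uv,z,R=None,t=None):
    R=p["R"] if R is None else R; t=p["t"] if t is None else t
    d=R.T@ray(p,uv); c=-R.T@t
    return c+d*(z-c[2])/d[2]
def proj(p,X,R=None,t=None):
    R=p["R"] if R is None else R; t=p["t"] if t is None else t
    return cv2.projectPoints(np.array(X,float).reshape(-1,3),cv2.Rodrigues(R)[0],t,p["camera_matrix"],np.array(p["dist"]))[0][:,0]
def wristRt(p,s):
    q=s["ee_rot"];T=np.eye(4);T[:3,:3]=Ro.from_quat([q[1],q[2],q[3],q[0]]).as_matrix();T[:3,3]=s["tcp_pos"]
    M=np.linalg.inv(T@p["mount"]);return M[:3,:3],M[:3,3]
E
python3 - <<'E'
from h import *;from rig import bot
p=bot.snapshot("top");im=p["color"]
for uv in[(375,211),(414,217),(394,214)]:print(uv,w(p,uv,.027))
for uv in[(222,202),(277,202),(222,254),(277,254)]:print(uv,w(p,uv,.08))
hsv=cv2.cvtColor(im,cv2.COLOR_BGR2HSV)
a=cv2.resize(im[140:300,200:300],None,fx=5,fy=3.6*5/3.6,interpolation=cv2.INTER_CUBIC)[:600]
b=cv2.resize(im[190:240,360:430],None,fx=4,fy=4,interpolation=cv2.INTER_CUBIC)
c=np.zeros((600,790,3),np.uint8);c[:600,:500]=a;c[:200,510:790]=b
cv2.imwrite("pics/c1.png",c)
E
```

```text
(375, 211) [ 0.540578   -0.22442163  0.027     ]
(414, 217) [ 0.52439706 -0.33656457  0.027     ]
(394, 214) [ 0.53249478 -0.27889915  0.027     ]
(222, 202) [0.55629419 0.19711099 0.08      ]
(277, 202) [0.55771349 0.04942071 0.08      ]
(222, 254) [0.41759683 0.19297196 0.08      ]
(277, 254) [0.41895081 0.0470966  0.08      ]
```

View pics/c1.png

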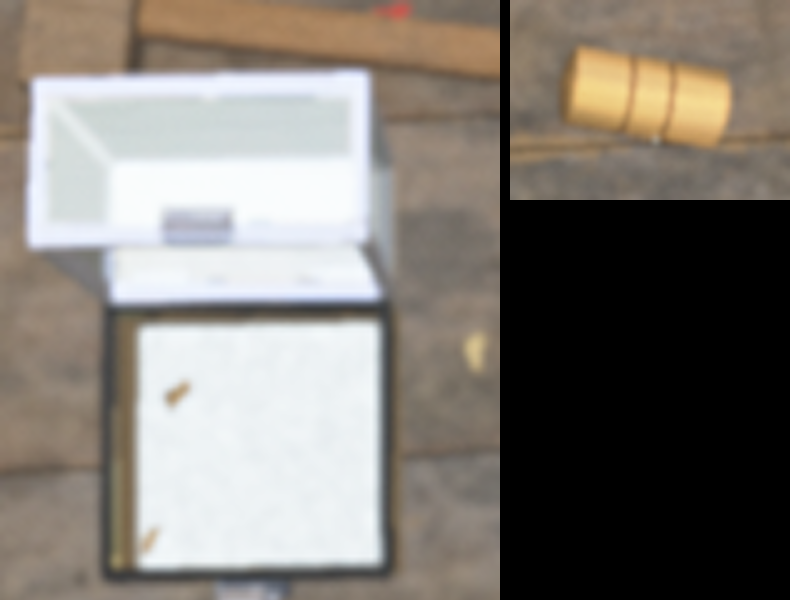

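The crop gives the rim's outer corners at (221,201), (277.6,200.6), (221,255.4) and (278.4,255) px, so the box is almost square to the world. The tumbler's ends are at (375.5,211.3) and (415,217). The tool can only spin about its own vertical axis, so standing the tumbler up means letting it pivot in the pads. I'm moving above it now.

Emit:
send_rows(
  moves=[
    [[0.0357,-0.0169,0],-0.095],
    [[0.0341,-0.0201,0],-0.095],
    [[0.032,-0.0232,0],-0.095],
    [[0.0297,-0.0261,0],-0.095],
    [[0.0271,-0.0288,0],-0.095],
    [[0.0242,-0.0313,0],-0.095],
    [[0.0212,-0.0334,0],-0.095],
    [[0.0179,-0.0353,0],-0.095],
    [[0.0145,-0.0368,0],-0.095],
    [[0.0109,-0.038,0],-0.095],
    [[0.0073,-0.0389,0],-0.095],
    [[0.0036,-0.0394,0],-0.095],
  ],
  fingers=0.0912,
)

```text
time_s: 1.15
tcp_pos: [0.1112, -0.2279, 0.292]
ee_rot: [-0.001, 0.76, 0.65, 0.0]
wrist_force: [-0.3, -2.0, 0.7]
finger_gap: 0.0911
grip_force: 0.0
```

```bash
cat >> h.py <<'E'
def go(s,xyz,yaw=None):
    "world target -> shift in present tool axes, and spin"
    q=s["ee_rot"];R=Ro.from_quat([q[1],q[2],q[3],q[0]]).as_matrix();y=np.arctan2(R[1,0],R[0,0])
    return np.round(R.T@(np.array(xyz)-s["tcp_pos"]),4), None if yaw is None else round(float((y-yaw+np.pi)%(2*np.pi)-np.pi),3),round(float(y),3)
E
python3 - <<'E'
from h import *;from rig import bot
s=bot.get_state();p=bot.snapshot("wrist");cv2.imwrite("pics/w1.png",p["color"])
print(s["tcp_pos"],s["joint_pos"],go(s,[.532,-.281,.087],1.43),s["wrist_force"],s["moment"])
R,t=wristRt(p,s);print(proj(p,[[.5406,-.2244,.027],[.524,-.3366,.027],[.532,-.281,.054]],R,t))
q=bot.snapshot("top");f=[w(q,u,.08) for u in[(221,201),(277.6,200.6),(221,255.4),(278.4,255)]];print(f,np.mean(f,0))
# seg of tumbler in wrist
E
```

```text
[ 0.11124787 -0.22789757  0.2919611 ] [-1.35380936e+00 -5.99648443e-02  2.12453598e+00 -1.01306273e-04
  1.07824229e+00 -1.19816956e+00] (array([0.0125, 0.424 , 0.2048]), -0.015, 1.415) [-0.34233186 -2.04832754  0.7471214 ] [-0.09035202 -0.06205613  0.00759688]
[[677.84466638 118.25285419]
 [649.5836648  209.17583134]
 [689.14847936 170.27999254]]
[array([0.55897022, 0.19988993, 0.08      ]), array([0.56151362, 0.04787721, 0.08      ]), array([0.41387722, 0.19552805, 0.08      ]), array([0.41634238, 0.04334516, 0.08      ])] [0.48767586 0.12166009 0.08      ]
```

View pics/w1.png

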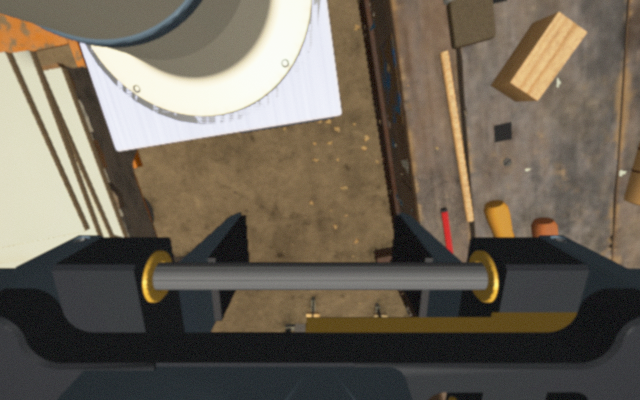

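I rotated that shift the wrong way, but nothing was touched. The wrist view shows the robot's own base at the left and the offcut at (540,55). I'll go straight to the tumbler now.

Emit:
send_rows(
  moves=[
    [[0.001,0.0353,0],0],
    [[0.001,0.0353,0],0],
    [[0.001,0.0353,0],0],
    [[0.001,0.0353,0],0],
    [[0.001,0.0353,0],0],
    [[0.001,0.0353,0.008],0],
    [[0.001,0.0353,0.008],0],
    [[0.001,0.0353,0.008],0],
    [[0.001,0.0353,0.008],0],
    [[0.001,0.0353,0.008],0],
    [[0.001,0.0353,0],0],
    [[0.001,0.0353,0],0],
  ],
)

```text
time_s: 2.25
tcp_pos: [0.5303, -0.2869, 0.2513]
ee_rot: [-0.001, 0.762, 0.647, -0.0]
wrist_force: [-0.5, -0.5, 0.8]
finger_gap: 0.0914
grip_force: 0.0
```

```bash
python3 - <<'E'
from h import *;from rig import bot
s=bot.get_state();p=bot.snapshot("wrist");cv2.imwrite("pics/w2.png",p["color"])
print(s["tcp_pos"],go(s,[.532,-.281,.087],1.43),s["wrist_force"],s["moment"])
R,t=wristRt(p,s);print(proj(p,[[.5406,-.2244,.027],[.524,-.3366,.027],[.532,-.281,.054]],R,t))
E
```

```text
[ 0.53034659 -0.28689738  0.2513351 ] (array([0.006 , 0.0009, 0.1643]), -0.023, 1.407) [-0.51592217 -0.4549851   0.82744746] [-0.04664756 -0.07152312  0.04972555]
[[320.04244401 125.25278327]
 [321.67720681 226.01277761]
 [320.77877662 184.36778509]]
```

View pics/w2.png

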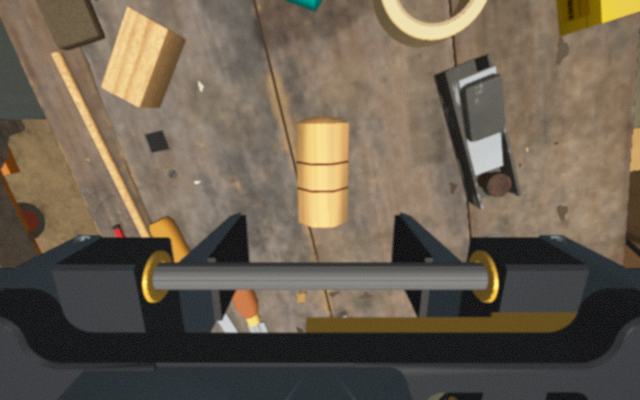

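The wrist view shows the tumbler with its two lines at rows 163 and 190, columns 298 to 349. Its axis is vertical in the picture, so the yaw is right. The centre is at about (323,176.5), which is 8 px further along tool +x than I assumed. The plane and the offcut are clear. I'll descend and grip at the centre.

Emit:
send_rows(
  moves=[
    [[0.0135,0.003,0.03],0],
    [[0,0,0.035],0],
    [[0,0,0.035],0],
    [[0,0,0.035],0],
    [[0,0,0.02],0],
    [[0,0,0.009],0],
    [[0,0,0],0],
    [[0,0,0],0],
  ],
)

```text
time_s: 2.97
tcp_pos: [0.5338, -0.2748, 0.0889]
ee_rot: [0.0, 0.762, 0.647, 0.0]
wrist_force: [-0.6, -0.4, 1.0]
finger_gap: 0.0912
grip_force: 0.0
```

Emit:
send_rows(
  moves=[
    [[0,0,0],0],
    [[0,0,0],0],
    [[0,0,0],0],
    [[0,0,0],0],
    [[0,0,0],0],
    [[0,0,0],0],
    [[0,0,0],0],
    [[0,0,0],0],
  ],
  fingers=0.04,
)

```text
time_s: 3.63
tcp_pos: [0.5334, -0.2749, 0.0888]
ee_rot: [0.0, 0.762, 0.647, 0.0]
wrist_force: [-0.5, 1.3, 6.8]
finger_gap: 0.0539
grip_force: 30.0
```

Emit:
send_rows(
  moves=[
    [[0,0,-0.01],0],
    [[0,0,-0.025],0],
    [[0,0,-0.025],0],
    [[0,0,-0.025],0],
    [[0,0,-0.025],0],
    [[0,0,-0.01],0],
    [[0,0,0],0],
    [[0,0,0],0],
    [[0,0,0],0],
    [[0,0,0],0],
  ],
)

```text
time_s: 4.47
tcp_pos: [0.5327, -0.2744, 0.2068]
ee_rot: [-0.001, 0.762, 0.647, -0.0]
wrist_force: [0.1, 0.4, -3.5]
finger_gap: 0.0539
grip_force: 30.0
```

```bash
python3 - <<'E'
from h import *;from rig import bot
s=bot.get_state();p=bot.snapshot("wrist");cv2.imwrite("pics/w3.png",p["color"])
print(s["tcp_pos"],s["wrist_force"],s["moment"])
q=bot.snapshot("scene");cv2.imwrite("pics/s3.png",cv2.resize(q["color"][60:260,260:460],(600,600)))
E
```

```text
[ 0.53267232 -0.2743831   0.2068034 ] [ 0.05000179  0.39337899 -3.54511346] [-0.08795703 -0.07531929  0.01222482]
```

View pics/w3.png

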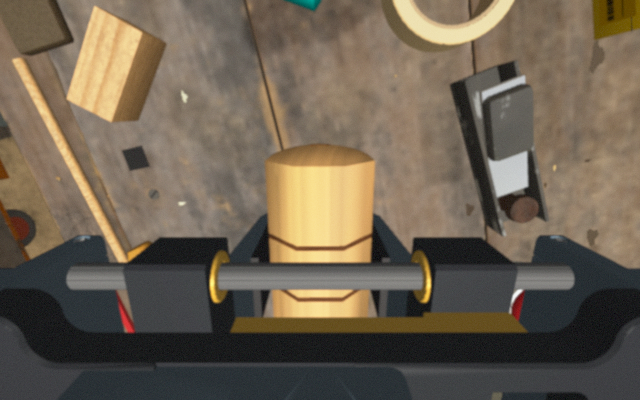

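The tumbler is held almost level, with its far end at about (320,145), and the pads are gripping it. I'll average the moment readings and check the tilt by projection.

```bash
python3 - <<'E'
from h import *;from rig import bot
m=[];f=[]
for i in range(12):
    s=bot.get_state();m.append(s["moment"]);f.append(s["wrist_force"]);p=bot.snapshot("wrist")
print(np.mean(m,0),np.std(m,0),np.mean(f,0),np.std(f,0))
R,t=wristRt(p,s)
q=s["ee_rot"];T=Ro.from_quat([q[1],q[2],q[3],q[0]]).as_matrix()
for ph in(-20,-10,0,10,20):
    a=np.radians(ph);ax=np.array([np.cos(a),0,-np.sin(a)]);n=np.array([np.sin(a),0,np.cos(a)]) # ph>0: tool +x end up
    X=[s["tcp_pos"]+T@(np.array([0,0,.06])+ax*l-n*h) for l,h in((.060,0),(.053,.027),(.053,-.027),(.0105,.027),(-.0105,.027))]
    print(ph,proj(p,X,R,t)[:,1].round(0))
E
```

```text
[-0.09812911 -0.08168627  0.00279878] [0.02746272 0.03380882 0.03106618] [ 0.00638746  0.05359679 -3.15421408] [0.57575581 0.35192849 0.39067637]
-20 [149. 150. 168. 237. 282.]
-10 [146. 158. 159. 248. 290.]
0 [146. 170. 153. 258. 297.]
10 [151. 187. 148. 269. 302.]
20 [160. 209. 147. 279. 305.]
```

The tumbler's lifted weight is right, at about 3.5 to 4 N. The moment change and a slight droop both suggest that the tool +x end (world +y) is the heavy one. To confirm it with a stronger signal, I'll set it down, grip it 35 mm towards the other end, and lift so the heavy end can swing.

Emit:
send_rows(
  moves=[
    [[0,0,0.03],0],
    [[0,0,0.035],0],
    [[0,0,0.03],0],
    [[0,0,0.015],0],
    [[0,0,0.008],0],
    [[0,0,0],0],
    [[0,0,0],0],
  ],
)

```text
time_s: 5.75
tcp_pos: [0.5336, -0.2749, 0.0907]
ee_rot: [0.0, 0.762, 0.647, 0.0]
wrist_force: [0.3, -0.4, -3.4]
finger_gap: 0.054
grip_force: 30.0
```

Emit:
send_rows(
  moves=[
    [[0,0,0],0],
    [[0,0,0],0],
    [[0,0,0],0],
    [[0,0,0],0],
    [[-0.015,0,0],0],
    [[-0.02,0,0],0],
    [[0,0,0],0],
    [[0,0,0],0],
  ],
  fingers=0.075,
)

```text
time_s: 6.42
tcp_pos: [0.5275, -0.3107, 0.0906]
ee_rot: [0.0, 0.763, 0.647, 0.0]
wrist_force: [0.5, 0.3, -0.9]
finger_gap: 0.0752
grip_force: 0.0
```

```bash
python3 - <<'E'
from h import *;from rig import bot
m=[];f=[]
for i in range(12):
    s=bot.get_state();m.append(s["moment"]);f.append(s["wrist_force"]);p=bot.snapshot("wrist")
print(np.mean(m,0),np.mean(f,0),s["tcp_pos"],s["finger_gap"])
E
```

```text
[-0.03624209 -0.0882499  -0.01172991] [-0.11635574 -0.02070543 -0.00374665] [ 0.52769566 -0.30913255  0.09043809] 0.07488973341879224
```

Emit:
send_rows(
  moves=[
    [[0,0,0],0],
    [[0,0,0],0],
    [[0,0,0],0],
    [[0,0,0],0],
    [[0,0,0],0],
    [[0,0,0],0],
    [[0,0,-0.01],0],
    [[0,0,-0.025],0],
    [[0,0,-0.025],0],
    [[0,0,-0.03],0],
    [[0,0,-0.03],0],
    [[0,0,0],0],
  ],
  fingers=0.04,
)

```text
time_s: 8.02
tcp_pos: [0.5293, -0.3105, 0.2166]
ee_rot: [0.004, 0.762, 0.647, 0.001]
wrist_force: [1.1, -1.0, -2.4]
finger_gap: 0.0538
grip_force: 30.0
```

```bash
python3 - <<'E'
from h import *;from rig import bot
m=[];f=[]
for i in range(12):
    s=bot.get_state();m.append(s["moment"]);f.append(s["wrist_force"]);p=bot.snapshot("wrist")
print(np.mean(m,0),np.mean(f,0),s["tcp_pos"])
cv2.imwrite("pics/w4.png",p["color"])
E
```

```text
[-0.22830822 -0.06320827  0.00864462] [-0.13299739  0.07545522 -3.29438135] [ 0.52749773 -0.30920631  0.20986399]
```

View pics/w4.png

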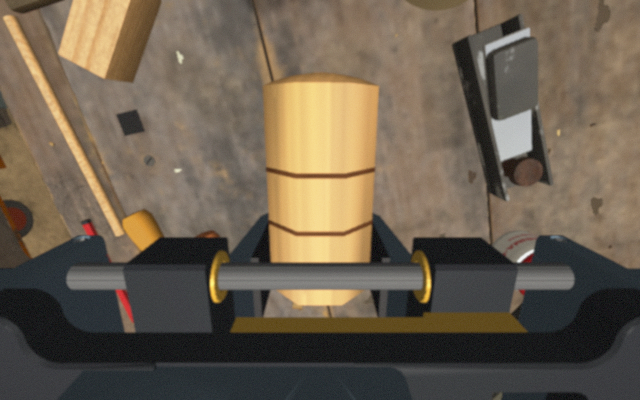

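With a baseline of -0.036 the moment is -0.228 N·m, so the load acts about 58 mm out on tool +x and the +x end is the heavy one. The picture shows it still level, from row 75 to row 305, because 30 N stops the pivoting. I'll lower to about 110 mm and ease the opening in tiny steps, so it swings in the pads without dropping.

Emit:
send_rows(
  moves=[
    [[0,0,0.02],0],
    [[0,0,0.015],0],
    [[0,0,0],0],
  ],
  fingers=0.0535,
)

```text
time_s: 8.87
tcp_pos: [0.5265, -0.3085, 0.1728]
ee_rot: [-0.002, 0.762, 0.647, -0.0]
wrist_force: [-1.4, 0.5, -3.9]
finger_gap: 0.0542
grip_force: 30.0
```

Emit:
send_rows(
  moves=[
    [[0,0,0],0],
    [[0,0,0],0],
  ],
  fingers=0.0538,
)

```text
time_s: 9.03
tcp_pos: [0.5279, -0.3095, 0.1761]
ee_rot: [0.0, 0.762, 0.647, 0.0]
wrist_force: [-0.1, -0.2, -3.2]
finger_gap: 0.0543
grip_force: 13.4
```

The grip force now follows the opening setpoint: 13.4 N at 0.0538. I'll ease a little further.

Emit:
send_rows(
  moves=[
    [[0,0,0],0],
    [[0,0,0],0],
    [[0,0,0],0],
  ],
  fingers=0.05385,
)

```text
time_s: 9.28
tcp_pos: [0.5278, -0.3094, 0.1761]
ee_rot: [0.0, 0.762, 0.647, 0.0]
wrist_force: [-0.1, 0.4, -3.7]
finger_gap: 0.054
grip_force: 9.9
```

```bash
cat >m.py <<'E'
from h import *;from rig import bot
m=[];f=[];g=[]
for i in range(5):
    s=bot.get_state();m.append(s["moment"]);f.append(s["wrist_force"]);g.append((s["grip_force"],s["finger_gap"]));p=bot.snapshot("wrist")
print(np.mean(m,0),np.mean(f,0),np.mean(g,0),s["tcp_pos"],s["time_s"])
E
python3 m.py
```

```text
[-0.19928836 -0.05834704 -0.01132872] [-0.56487629 -0.54355106 -3.63602115] [9.65143004 0.05404345] [ 0.52765743 -0.30940596  0.17561013] 9.4833
```

Emit:
send_rows(
  moves=[
    [[0,0,0],0],
    [[0,0,0],0],
    [[0,0,0],0],
    [[0,0,0],0],
  ],
  fingers=0.0539,
)

```text
time_s: 9.87
tcp_pos: [0.5276, -0.3093, 0.1754]
ee_rot: [-0.0, 0.762, 0.647, 0.0]
wrist_force: [0.4, 0.3, -3.2]
finger_gap: 0.054
grip_force: 6.4
```

```bash
python3 m.py
```

```text
[-0.04417838 -0.0808247  -0.00864367] [ 0.30526591  0.15610787 -3.43741774] [6.36454125 0.05398503] [ 0.52761243 -0.30929584  0.17544292] 10.0667
```

The moment is back at the unloaded baseline while the weight is still carried, so the tumbler hangs with its heavy end down. I'll tighten the grip, raise it, and turn square to the box.

Emit:
send_rows(
  moves=[
    [[0,0,0],0],
    [[0,0,0],0],
    [[0,0,0],0],
  ],
  fingers=0.05,
)

```text
time_s: 10.37
tcp_pos: [0.5276, -0.3093, 0.1754]
ee_rot: [-0.0, 0.762, 0.647, 0.0]
wrist_force: [-0.2, -0.3, -3.4]
finger_gap: 0.0537
grip_force: 30.0
```

Emit:
send_rows(
  moves=[
    [[0,0,-0.006],0.1156],
    [[0,0,-0.012],0.1156],
    [[0,0,-0.012],0.1156],
    [[0,0,-0.012],0.1156],
    [[0,0,-0.012],0.1156],
    [[0,0,-0.012],0.1156],
    [[0,0,-0.012],0.1156],
    [[0,0,-0.012],0.1156],
    [[0,0,-0.012],0.1156],
    [[0,0,-0.012],0.1156],
    [[0,0,-0.012],0.1156],
    [[0,0,-0.006],0.1156],
  ],
)

```text
time_s: 11.37
tcp_pos: [0.5278, -0.3094, 0.3089]
ee_rot: [0.0, 1.0, 0.007, 0.001]
wrist_force: [0.2, -0.5, -3.2]
finger_gap: 0.054
grip_force: 30.0
```

```bash
python3 m.py; python3 - <<'E'
from h import *;from rig import bot
s=bot.get_state()
print(go(s,[.4877,.1217,.3],.023))
p=bot.snapshot("top")
for th in np.arange(1.35,1.8,.05):
    X=[.563-.15*np.cos(th),.1217,.073+.15*np.sin(th)];Y=[.563-.15*np.cos(th)+.08*np.sin(th),.1217,.073+.15*np.sin(th)+.08*np.cos(th)];print(round(th,2),X,proj(p,[X,Y])[:,1])
E
```

```text
[-0.01813064  0.05660697  0.01007707] [ 0.19715443 -0.36187287 -2.85158288] [29.99817405  0.05388507] [ 0.5274485  -0.30914931  0.30706342] 11.5667
(array([-0.0289, -0.4317,  0.0071]), 0.002, 0.025)
1.35 [np.float64(0.5301489969360437), 0.1217, np.float64(0.21935850367399884)] [206.91466908 172.15086793]
1.4 [np.float64(0.5375049285649638), 0.1217, np.float64(0.22081745949826903)] [203.67945028 168.85887311]
1.45 [np.float64(0.544924584594895), 0.1217, np.float64(0.22190694865563826)] [200.42966221 165.68578922]
1.5 [np.float64(0.5523894197498446), 0.1217, np.float64(0.22262424799060815)] [197.17771879 162.64218944]
1.55 [np.float64(0.5598807758295361), 0.1217, np.float64(0.22296756462840356)] [193.93605687 159.73771177]
1.6 [np.float64(0.5673799283451934), 0.1217, np.float64(0.22293604045622578)] [190.71704161 156.98102134]
1.65 [np.float64(0.57486813332101), 0.1217, np.float64(0.2225297542680878)] [187.53287293 154.37978624]
1.7 [np.float64(0.5823266741443287), 0.1217, np.float64(0.22174972156787026)] [184.39549457 151.94066632]
1.75 [np.float64(0.5897369083474239), 0.1217, np.float64(0.22059789203109054)] [181.3165073  149.66931419]
```

The lid angle comes out at about 1.63 rad, so there is plenty of clearance. I'll move over the box.

Emit:
send_rows(
  moves=[
    [[-0.0025,-0.02,0],0],
    [[-0.0025,-0.036,0],0],
    [[-0.0025,-0.04,0],0],
    [[-0.0025,-0.04,0],0],
    [[-0.0025,-0.04,0],0],
    [[-0.0025,-0.04,0],0],
    [[-0.0025,-0.04,0],0],
    [[-0.0025,-0.04,0],0],
    [[-0.0025,-0.04,0],0],
    [[-0.0025,-0.04,0],0],
    [[-0.0025,-0.036,0],0],
    [[-0.0015,-0.02,0],0],
  ],
)

```text
time_s: 12.67
tcp_pos: [0.4887, 0.1253, 0.307]
ee_rot: [-0.0, 1.0, 0.013, -0.0]
wrist_force: [0.1, -0.1, -4.3]
finger_gap: 0.0541
grip_force: 30.0
```

Emit:
send_rows(
  moves=[
    [[0,0,0.0],0],
    [[0,0,0.0],0],
    [[0,0,0],0],
  ],
)

```text
time_s: 12.92
tcp_pos: [0.4896, 0.1217, 0.3071]
ee_rot: [0.0, 1.0, 0.011, -0.0]
wrist_force: [0.2, -0.6, -3.2]
finger_gap: 0.0537
grip_force: 30.0
```

```bash
python3 m.py; python3 - <<'E'
from h import *;from rig import bot
s=bot.get_state()
print(go(s,[.4877,.1217,.169],.023))
a=bot.snapshot("wrist")["color"];b=bot.snapshot("scene")["color"][140:340,180:380]
c=np.zeros((600,800,3),np.uint8);c[:500]=cv2.resize(a,(800,500));cv2.imwrite("pics/w5.png",c)
cv2.imwrite("pics/s5.png",cv2.resize(b,(600,600),interpolation=cv2.INTER_CUBIC))
E
```

```text
[0.01495688 0.03930129 0.00044065] [ 0.06784234 -0.19525005 -3.42529681] [29.99933681  0.05396261] [0.48981955 0.12117875 0.30733525] 13.1167
(array([-0.0021, -0.0005,  0.1384]), -0.003, 0.02)
```

View pics/s5.png

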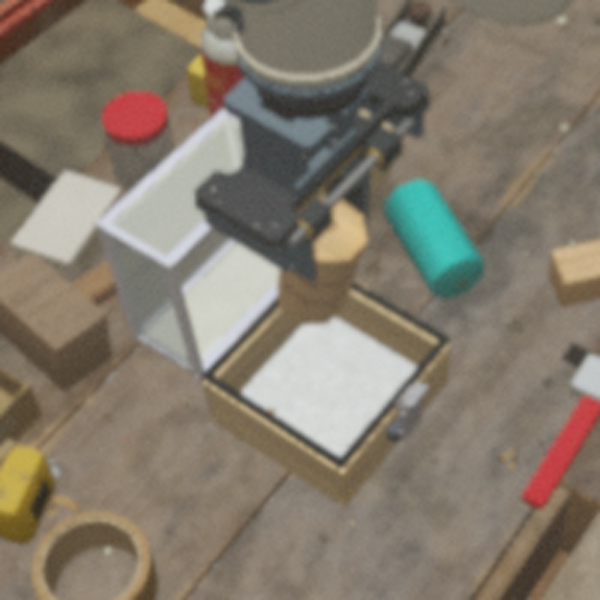

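The scene view shows the tumbler hanging upright between the pads, centred over the box, with the open lid clear behind it. I'll lower it in and go slowly near the floor.

Emit:
send_rows(
  moves=[
    [[-0.002,0,0.012],0],
    [[0,0,0.018],0],
    [[0,0,0.02],0],
    [[0,0,0.02],0],
    [[0,0,0.02],0],
    [[0,0,0.018],0],
    [[0,0,0.012],0],
    [[0,0,0.006],0],
    [[0,0,0.003],0],
    [[0,0,0],0],
    [[0,0,0],0],
  ],
)

```text
time_s: 14.18
tcp_pos: [0.4881, 0.1219, 0.179]
ee_rot: [-0.0, 1.0, 0.01, 0.001]
wrist_force: [-0.5, -0.1, -3.0]
finger_gap: 0.0535
grip_force: 30.0
```

Emit:
send_rows(
  moves=[
    [[0,0,0.003],0],
    [[0,0,0.002],0],
    [[0,0,0],0],
    [[0,0,0],0],
  ],
)

```text
time_s: 14.52
tcp_pos: [0.4894, 0.1221, 0.1756]
ee_rot: [-0.0, 1.0, 0.01, 0.003]
wrist_force: [-1.1, -2.2, 27.6]
finger_gap: 0.0539
grip_force: 30.0
```

Emit:
send_rows(
  moves=[
    [[0,0,0.002],0],
    [[0,0,0],0],
    [[0,0,0],0],
  ],
)

```text
time_s: 14.77
tcp_pos: [0.4898, 0.122, 0.1739]
ee_rot: [-0.0, 1.0, 0.01, 0.003]
wrist_force: [-1.3, -3.1, 32.8]
finger_gap: 0.0536
grip_force: 30.0
```

The tumbler is on the floor (contact at a TCP height of about 0.176). I'll ease off the push, open a little, then wider, and withdraw upwards.

Emit:
send_rows(
  moves=[
    [[0,0,-0.0025],0],
    [[0,0,-0.001],0],
    [[0,0,0],0],
  ],
)

```text
time_s: 15.02
tcp_pos: [0.4878, 0.122, 0.1753]
ee_rot: [-0.0, 1.0, 0.01, 0.0]
wrist_force: [0.4, -0.1, -3.9]
finger_gap: 0.0539
grip_force: 30.0
```

Emit:
send_rows(
  moves=[
    [[0,0,0],0],
    [[0,0,0],0],
    [[0,0,0],0],
    [[0,0,0],0],
  ],
  fingers=0.057,
)

```text
time_s: 15.35
tcp_pos: [0.4877, 0.122, 0.1749]
ee_rot: [-0.0, 1.0, 0.01, -0.0]
wrist_force: [0.2, -0.8, 0.4]
finger_gap: 0.0568
grip_force: 0.0
```

Emit:
send_rows(
  moves=[
    [[0,0,0],0],
    [[0,0,0],0],
    [[0,0,0],0],
    [[0,0,0],0],
    [[0,0,-0.01],0],
    [[0,0,-0.02],0],
    [[0,0,-0.03],0],
    [[0,0,-0.03],0],
    [[0,0,-0.03],0],
    [[0,0,-0.03],0],
    [[0,0,0],0],
  ],
  fingers=0.08,
)

```text
time_s: 16.27
tcp_pos: [0.4895, 0.1222, 0.3302]
ee_rot: [-0.0, 1.0, 0.01, 0.004]
wrist_force: [0.4, 0.5, 1.4]
finger_gap: 0.0797
grip_force: 0.0
```

```bash
python3 - <<'E'
from h import *;from rig import bot
s=bot.get_state();a=bot.snapshot("wrist")["color"];b=bot.snapshot("scene")["color"][190:310,220:360]
c=np.zeros((600,800,3),np.uint8);c[:250,:400]=cv2.resize(a,(400,250));c[:600,401:]=cv2.resize(b,None,fx=2.85,fy=2.85).repeat(1,0)[:600,:399] if 0 else np.pad(cv2.resize(b,(399,342)),((0,258),(0,0),(0,0)))
cv2.imwrite("pics/w6.png",c[:360]);print(s["tcp_pos"],s["wrist_force"],s["joint_pos"],go(s,[.4877,.1217,.3],.023))
E
```

```text
[0.48945904 0.12224275 0.33021198] [0.37177505 0.48913214 1.35219199] [1.26322235e-01 2.81451724e-01 1.58670144e+00 1.32331422e-05
 1.26537670e+00 1.67634037e+00] (array([-0.002 ,  0.0005,  0.0302]), -0.002, 0.021)
```

View pics/w6.png

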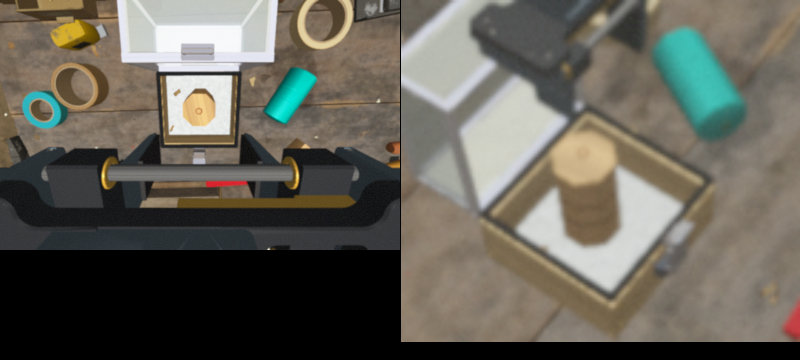

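The tumbler stands upright in the middle of the box with the lid open behind it. Now I'll close the fingers, pass over the lid to behind its panel, and come down there.

Emit:
send_rows(
  moves=[
    [[0,0,-0.015],0],
    [[0.015,0,0],0],
    [[0.03,0,0],0],
    [[0.035,0,0],0],
    [[0.035,0,0],0],
    [[0.035,0,0],0],
    [[0.035,0,0],0],
    [[0.025,0,0],0],
    [[0.006,0,0],0],
    [[0,0,0],0],
  ],
  fingers=0.0,
)

```text
time_s: 17.2
tcp_pos: [0.7045, 0.1263, 0.3372]
ee_rot: [0.0, 1.0, 0.01, -0.001]
wrist_force: [-0.4, 0.3, 0.1]
finger_gap: 0.0162
grip_force: 0.0
```

Emit:
send_rows(
  moves=[
    [[0,0,0.02],0],
    [[0,0,0.025],0],
    [[0,0,0.02],0],
    [[0,0,0.01],0],
    [[0,0,0],0],
    [[0,0,0],0],
  ],
)

```text
time_s: 17.7
tcp_pos: [0.7031, 0.1265, 0.2652]
ee_rot: [0.0, 1.0, 0.01, -0.0]
wrist_force: [0.1, -0.3, 1.0]
finger_gap: 0.0004
grip_force: 0.0
```

```bash
python3 m.py; python3 - <<'E'
from h import *;from rig import bot
s=bot.get_state();print(go(s,[.66,.1257,.27],.023),s["joint_pos"])
H=np.array([.563,.073])
th=np.linspace(1.63,.06,23);a=np.c_[-np.cos(th),np.sin(th)];n=np.c_[np.sin(th),np.cos(th)]
P=H+.13*a+.078*n+[.016,.078]
print(P[0]);d=np.diff(P,axis=0);print([[round(x,4),round(-z,4)] for x,z in d]);print(P[-1])
E
```

```text
[ 0.02228778 -0.00763237  0.00957776] [ 0.19596831 -0.12964367  0.34021754] [0.         0.00030087] [0.70400755 0.12651384 0.26642226] 17.9
(array([-0.044 , -0.0001, -0.0039]), -0.002, 0.021) [9.43640531e-02 6.46041340e-01 1.12663119e+00 2.91333010e-05
 1.36710537e+00 1.64440937e+00]
[0.66455532 0.27615705]
[[np.float64(-0.0091), np.float64(-0.0058)], [np.float64(-0.0095), np.float64(-0.0051)], [np.float64(-0.0099), np.float64(-0.0044)], [np.float64(-0.0102), np.float64(-0.0037)], [np.float64(-0.0104), np.float64(-0.003)], [np.float64(-0.0106), np.float64(-0.0022)], [np.float64(-0.0107), np.float64(-0.0015)], [np.float64(-0.0108), np.float64(-0.0007)], [np.float64(-0.0108), np.float64(0.0001)], [np.float64(-0.0108), np.float64(0.0008)], [np.float64(-0.0107), np.float64(0.0016)], [np.float64(-0.0106), np.float64(0.0024)], [np.float64(-0.0104), np.float64(0.0031)], [np.float64(-0.0101), np.float64(0.0038)], [np.float64(-0.0098), np.float64(0.0046)], [np.float64(-0.0095), np.float64(0.0052)], [np.float64(-0.0091), np.float64(0.0059)], [np.float64(-0.0086), np.float64(0.0065)], [np.float64(-0.0081), np.float64(0.0071)], [np.float64(-0.0076), np.float64(0.0077)], [np.float64(-0.007), np.float64(0.0082)], [np.float64(-0.0064), np.float64(0.0087)]]
[0.45391112 0.23665496]
```

The tool is behind the panel at x=0.704, with nothing touched. I'll approach the panel and then push the lid along its arc.

Emit:
send_rows(
  moves=[
    [[-0.013,0,-0.004],0],
    [[-0.013,0,-0.004],0],
    [[-0.013,0,-0.002],0],
    [[-0.0091,0,-0.0058],0],
    [[-0.0095,0,-0.0051],0],
    [[-0.0099,0,-0.0044],0],
    [[-0.0102,0,-0.0037],0],
    [[-0.0104,0,-0.003],0],
    [[-0.0106,0,-0.0022],0],
    [[-0.0107,0,-0.0015],0],
    [[-0.0108,0,-0.0007],0],
  ],
)

```text
time_s: 18.87
tcp_pos: [0.5824, 0.1239, 0.3015]
ee_rot: [-0.0, 1.0, 0.01, 0.0]
wrist_force: [0.6, 0.6, -0.1]
finger_gap: 0.0005
grip_force: 0.6
```

Emit:
send_rows(
  moves=[
    [[-0.0108,0,0.0001],0],
    [[-0.0108,0,0.0008],0],
    [[-0.0107,0,0.0016],0],
    [[-0.0106,0,0.0024],0],
    [[-0.0104,0,0.0031],0],
    [[-0.0101,0,0.0038],0],
    [[-0.0098,0,0.0046],0],
    [[0,0,0],0],
  ],
)

```text
time_s: 19.53
tcp_pos: [0.5077, 0.1224, 0.2842]
ee_rot: [0.0, 1.0, 0.01, -0.001]
wrist_force: [-0.4, -0.0, 0.0]
finger_gap: 0.0004
grip_force: 0.0
```

```bash
python3 m.py; python3 - <<'E'
from h import *;from rig import bot
b=bot.snapshot("scene")["color"][150:330,200:400];cv2.imwrite("pics/s7.png",cv2.resize(b,(600,540)))
E
```

```text
[ 0.01574482  0.00223861 -0.01485571] [0.28552905 0.10038625 0.30450053] [0.         0.00033719] [0.51069848 0.12246409 0.28521746] 19.7333
```

View pics/s7.png

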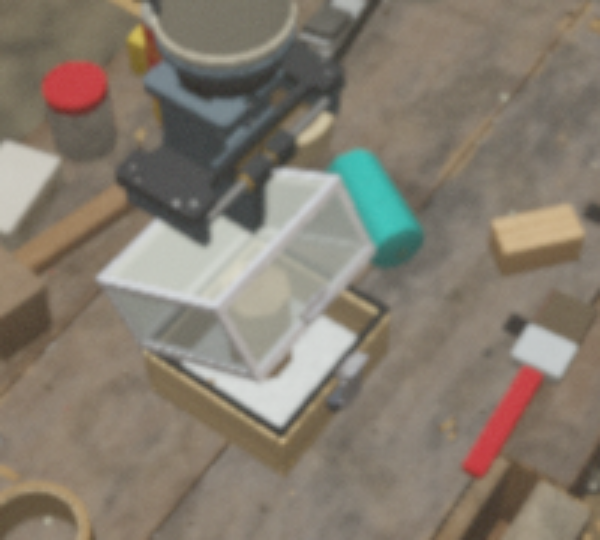

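The lid is following and is about half down (~0.5 rad), with the tumbler still upright under it. I'll continue down to the seal and then press.

Emit:
send_rows(
  moves=[
    [[-0.0095,0,0.0052],0],
    [[-0.0091,0,0.0059],0],
    [[-0.0086,0,0.0065],0],
    [[-0.0081,0,0.0071],0],
    [[-0.0076,0,0.0077],0],
    [[-0.007,0,0.0082],0],
    [[-0.0064,0,0.0087],0],
    [[0,0,0],0],
    [[0,0,0],0],
  ],
)

```text
time_s: 20.58
tcp_pos: [0.4541, 0.1213, 0.2357]
ee_rot: [0.0, 1.0, 0.01, -0.0]
wrist_force: [-1.5, -0.6, 2.4]
finger_gap: 0.0005
grip_force: 0.7
```

Emit:
send_rows(
  moves=[
    [[-0.005,0,0.002],0],
    [[-0.005,0,0.002],0],
    [[0,0,0.002],0],
    [[0,0,0],0],
    [[0,0,0],0],
  ],
)

```text
time_s: 21.0
tcp_pos: [0.4442, 0.1212, 0.2305]
ee_rot: [-0.0, 1.0, 0.01, 0.0]
wrist_force: [-5.7, -0.4, 16.7]
finger_gap: 0.0007
grip_force: 8.5
```

Emit:
send_rows(
  moves=[
    [[0.002,0,0.001],0],
    [[0,0,0.001],0],
    [[0,0,0],0],
    [[0,0,0],0],
  ],
)

```text
time_s: 21.33
tcp_pos: [0.4438, 0.1212, 0.2289]
ee_rot: [-0.0, 1.0, 0.01, -0.002]
wrist_force: [-25.8, 0.4, 46.0]
finger_gap: 0.0003
grip_force: 23.5
```

```bash
python3 m.py
```

```text
[0.03587502 4.28734264 0.02614134] [-24.79408753   0.26420549  46.17208675] [2.34301117e+01 3.97494359e-04] [0.44382832 0.12117785 0.22891237] 21.5333
```

It has reached a hard stop at 46 N. I'll lift off, then probe the lid's height lightly to check that it stays down.

Emit:
send_rows(
  moves=[
    [[0,0,-0.008],0],
    [[0,0,-0.015],0],
    [[0,0,0],0],
    [[0,0,0],0],
    [[0,0,0],0],
    [[0,0,0],0],
    [[0,0,0],0],
    [[0,0,0],0],
    [[0,0,0.009],0],
    [[0,0,0.004],0],
    [[0,0,0],0],
    [[0,0,0],0],
  ],
)

```text
time_s: 22.58
tcp_pos: [0.4457, 0.1211, 0.2371]
ee_rot: [0.0, 1.0, 0.01, -0.001]
wrist_force: [0.4, 0.1, 0.8]
finger_gap: 0.0003
grip_force: 0.0
```

```bash
python3 m.py
```

```text
[ 0.0120201   0.01323408 -0.01422427] [ 0.16246942 -0.29594445  0.10586952] [0.         0.00049466] [0.44609455 0.12111175 0.23775154] 22.7833
```

Emit:
send_rows(
  moves=[
    [[0,0,0.003],0],
    [[0,0,0],0],
    [[0,0,0],0],
  ],
)

```text
time_s: 23.08
tcp_pos: [0.4459, 0.1211, 0.2345]
ee_rot: [-0.0, 1.0, 0.01, -0.0]
wrist_force: [0.1, -0.4, -0.3]
finger_gap: 0.0006
grip_force: 0.0
```

```bash
python3 m.py
```

```text
[0.01237752 0.03342895 0.0017693 ] [-0.21217549 -0.11729986  0.00798061] [0.         0.00051031] [0.44602886 0.12113633 0.23469222] 23.2833
```

Emit:
send_rows(
  moves=[
    [[0,0,0.002],0],
    [[0,0,0],0],
    [[0,0,0],0],
  ],
)

```text
time_s: 23.58
tcp_pos: [0.4461, 0.1211, 0.2327]
ee_rot: [-0.0, 1.0, 0.01, 0.0]
wrist_force: [-0.7, 0.8, 3.4]
finger_gap: 0.0004
grip_force: 1.4
```

```bash
python3 m.py
```

```text
[ 0.065348   -0.02055847  0.0032182 ] [0.14952393 0.23780363 3.00567135] [1.43692603e+00 2.88364285e-04] [0.44614013 0.12113451 0.23269008] 23.7833
```

Contact comes at a TCP height of about 0.233, which means the lid stayed near 0.015 rad. That reading is close to the limit, so I'll retreat and check numerically, comparing the catch in the fixed cameras with the first pictures. A catch that hasn't snapped would sit about 13 mm further out.

Emit:
send_rows(
  moves=[
    [[0,0,-0.03],0],
    [[0,0,-0.03],0],
    [[0,0.03,-0.03],0],
    [[0,0.035,0],0],
    [[0,0.035,0],0],
    [[0,0.035,0],0],
    [[0,0.035,0],0],
    [[0,0.035,0],0],
    [[0,0.035,0],0],
    [[0,0.035,0],0],
    [[0,0.035,0],0],
    [[0,0.03,0],0],
  ],
)

```text
time_s: 24.83
tcp_pos: [0.4526, -0.2205, 0.3219]
ee_rot: [0.0, 1.0, 0.01, -0.0]
wrist_force: [1.2, -0.0, 0.5]
finger_gap: 0.0006
grip_force: 0.0
```

```bash
python3 - <<'E'
from h import *;from rig import bot
B=np.array([.4877,.1217]);c,s=np.cos(.023),np.sin(.023)
def bw(x,y,z):return [B[0]+c*x-s*y,B[1]+s*x+c*y,z+.008]
for n in("top","scene"):
    p=bot.snapshot(n);cv2.imwrite(f"pics/{n}9.png",p["color"])
    pts=proj(p,[bw(-.075,0,.09),bw(-.095,0,.09),bw(-.108,0,.09),bw(-.095,0,.05)]);print(n,pts.round(1).tolist())
    a=cv2.cvtColor(cv2.imread(f"pics/{n}0.png"),6);b=cv2.cvtColor(p["color"],6)
    u,v=pts[1].astype(int)
    if n=="top":print(a[v-10:v+14,u-8:u+8:2]);print(b[v-10:v+14,u-8:u+8:2])
    else:
        for dv in(-2,2,6):
            print(dv,a[v+dv,u-14:u+20].tolist());print(dv,b[v+dv,u-14:u+20].tolist())
E
```

```text
top [[248.4, 256.4], [248.4, 264.1], [248.4, 269.1], [250.7, 263.3]]
[[ 95  97  97  95  96  86  82  81]
 [ 74  73  74  68  69  69  70  69]
 [102 105 106  95  98 107 103  91]
 [124 125 135 130 132 145 137 111]
 [127 128 151 152 152 165 150 137]
 [123 125 158 166 166 172 156 158]
 [117 124 168 181 182 184 156 147]
 [112 124 177 192 194 193 153 121]
 [108 127 184 196 198 198 157 113]
 [109 130 185 191 192 195 163 119]
 [113 128 166 169 169 173 154 123]
 [119 126 138 138 141 143 137 127]
 [123 125 118 121 124 125 127 125]
 [124 123 114 118 121 120 125 126]
 [125 123 114 117 120 120 127 132]
 [125 124 115 115 119 121 127 135]
 [125 124 116 116 119 122 127 136]
 [122 122 116 118 123 126 129 130]
 [122 119 119 123 127 128 128 127]
 [120 117 122 127 130 128 128 127]
 [118 117 123 128 129 129 127 128]
 [119 116 119 123 128 130 128 129]
 [120 116 116 120 128 132 130 132]
 [121 119 115 117 127 134 131 133]]
[[233 234 232 230 231 230 229 229]
 [235 235 235 232 231 231 232 233]
 [232 232 232 230 226 227 230 232]
 [194 195 209 209 200 205 212 211]
 [137 145 169 173 166 173 173 178]
 [112 120 151 1
[... 1040 characters left out ...]
118, 119, 115, 119, 117]
2 [193, 165, 122, 83, 87, 112, 124, 141, 158, 162, 153, 131, 101, 89, 93, 101, 112, 124, 129, 126, 122, 120, 116, 114, 114, 114, 110, 110, 115, 117, 119, 119, 122, 124]
2 [144, 146, 152, 150, 141, 127, 130, 144, 160, 166, 159, 136, 107, 93, 97, 103, 118, 127, 130, 132, 127, 124, 119, 118, 115, 117, 116, 117, 115, 121, 124, 121, 125, 130]
6 [79, 99, 122, 126, 113, 107, 112, 114, 103, 91, 90, 87, 91, 105, 120, 123, 123, 119, 119, 117, 115, 121, 120, 118, 115, 115, 120, 126, 131, 132, 129, 124, 123, 124]
6 [155, 137, 114, 113, 114, 114, 118, 119, 109, 93, 91, 90, 97, 106, 122, 130, 128, 126, 121, 120, 122, 123, 126, 122, 118, 120, 122, 131, 134, 136, 131, 128, 126, 128]
```

The catch's edges match its home position to within a fraction of a pixel in both cameras, while the lid is down. An uncaught lid would be pushing it out, so it has snapped over. The arm is clear, and I'll hand the job in.

```bash
python3 -c "
from rig import bot
print(bot.job_done())"
```

```text
the job is handed in; nothing more can be done
None
```

I stood the tumbler on its heavy end in the middle of the dust box, shut the lid with the catch back at its home position, and handed the job in at about 25 s; no verdict came back, and I did not see the tumbler again after the lid closed.

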